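# Centre the specimen mark and start the stage clamp screw

## Robot

A 7-joint arm with a two-finger parallel gripper is mounted at the origin on the work surface. World frame = base frame: x ahead of the robot, y to its left, z up, the work surface at z = 0. Lengths are in m, angles in rad, forces in N, time in s.
With the tool pointing down it reaches from about 0.425 to 0.95 m from the base axis. Payload 4.7 kg.
Tool frame: the origin (TCP) lies midway between the tips of the shut fingers; the grasp point (between the pads) lies 19 mm behind it; z points along the fingers, y is the line along which they close (so a half turn about z gives the same grasp; the last joint's range is limited). The gripper opens to 87 mm and grips with 3 to 60 N. Pads are 19 mm wide; open, the fingers measure 117 mm over their backs; the gripper's body (75 mm by 190 mm) begins 51 mm behind the grasp point.
Start: joints at [-0.029, 0.469, -0.049, 1.532, 0.024, 1.141, -0.082], TCP at [0.675, 0, 0.223] pointing down, gripper open.
Joint ranges: [-2.59, 2.59], [-0.33, 1.99], [-1.39, 1.29], [0.1, 2.45], [-1.04, 4.18], [0.21, 1.99], [-2.66, 2.66]. Speed limits (rad/s): [2.57, 2.57, 3.14, 3.14, 3.14, 3.14, 3.14].

## Interface

Orientations are given as a unit quaternion [w, x, y, z].
In Python, from rig import move_pose, move_l, set_joints, grip, dwell, inverse_kinematics, snapshot, Unreachable, job_done, search_frame, get_t, get_joints, get_qd, get_effort, get_eef_pos, get_orientation, get_force, get_ft_torque, get_gripper_width, get_finger_force gives the robot as it stands. The module is installed in compiled form; this text tells all that it offers. Calls block until the motion is done:
- move_pose(position, orientation): joint-space move of the TCP to a pose.
- move_l(position, rot=None, vel=0.15, max_force=None): straight line of the TCP; rot=None keeps the orientation; vel is the mean speed in m/s. With max_force (N) it stops when the force on the tool has changed by that much, and returns True; else False.
- set_joints(angles): joint-space move.
- grip(opening, effort=None): opening from 0.0 (shut) to 1.0 (fully open); effort is the grip in N (None keeps the last); returns when the fingers have stopped.
- dwell(seconds).
- inverse_kinematics(position, orientation): joint angles nearest the present ones, or None.
- snapshot(name): name is "scene" or "side" or "wrist"; returns a dict with "frame" (480x640x3 uint8, blue, green, red), "range_z" (480x640 float32, m along the optical axis (not along the pixel's ray), 0 where there is no reading), "mtx" (3x3 intrinsics, pixels), "rvec" (rotation vector, rad) and "tvec" (3), from world to camera coordinates, as OpenCV has them. Camera axes: x right, y down, z forward; pixel columns grow to the right and rows downward; lengths in m; the calibration is good to about 2 mm. A picture is of the moment at which its call begins.
A pose or a line that the arm cannot do raises Unreachable and nothing moves.
- job_done(): hands the job in; it is judged then, once.
Trained networks look in the newest picture that a camera, given by its name, has taken for a name from the list of things; names that differ only in an ending like _2 or _b are one class to them, and where a whole thing is asked for, a point or a joint stands for the part that bears it (a point fixed in the world has none). Each returns a list of dicts, best first, with "p" (0 to 1); they miss things now and then, are a little off and sometimes report something else, mostly with a low value. They report only what shows in the picture. A call takes as long as a camera call. They do not tell look-alikes from the thing itself.
- search_frame(label, camera): "uv" ([column, row] in pixels, amid what is visible of it).
Readings, each from a call of its own:
- get_t(): time.
- get_joints(): joint angles.
- get_qd(): joint speeds.
- get_effort(): joint torques, N m.
- get_eef_pos(): TCP position.
- get_orientation(): TCP orientation.
- get_force(): force on the tool from outside, world axes, zero at the start.
- get_ft_torque(): the same for the moment, N m.
- get_gripper_width(): opening from 0.0 (shut) to 1.0 (fully open).
- get_finger_force(): force on a finger pad.
Only numpy, scipy, OpenCV 4.12 (cv2) and the standard library are available. Lean on these libraries where they do the work, as an engineer would, in place of code of your own. Each camera call takes 0.05 s, during which the arm holds its last target. There are 200 camera calls.

## Task

First slide the carriage by its upright knob until its cross mark sits right under the microscope's objective tip. Then take the upright grip of the clamp screw's crank and wind it backward (counterclockwise from above) until the spindle drops off the start of its thread, then forward (clockwise) one full turn from there so that the screw is started. Finish still holding the crank grip between the fingers, with the mark still under the tip and the loose eyepiece, jar and screwdriver left alone.

Things in the scene. Friction and masses are not known exactly. Their poses are not given: they have to be found in the camera images.
- stage: grey-green stage plate fixed to the bench, 160 x 460 x 12 mm, origin at the centre of its underside; y is the long way, along which the carriage slides; x points away from the robot at yaw 0 (turned up to 0.2 rad). A bridge (120 x 50 mm, top 75 mm up) at stage x 0, y +100 mm carries the steel threaded boss, 56 mm across, top 115 mm up
- carriage_knob (a point): upright round steel knob on the robot's side of the aluminium carriage, 18 mm across, 40 mm tall; point on its axis, 15 mm below its top, 25 mm above the foot it stands on, 55 mm above the bench. The carriage slides only along stage y (125 mm in all, 2 N friction, stays where left) and starts 25 to 95 mm short of the tip, on the -y side
- mark (a point): centre of the dark cross with a 9 mm dot on the carriage's upper face (22 mm above the bench); moves with the carriage; 95 mm behind the knob in stage x, at the knob's y
- tip (a point): lower end (8 mm across) of the steel objective of the small fixed microscope, 34 mm above the bench, 12 mm above the carriage. Above it the tube is up to 40 mm wide, rising to 239 mm above the bench; its limb and foot lie behind and to -y. The mark passes under it in stage x
- crank_axis (a point): point on the upright axis of the clamp screw, at the upper face of the crank's hub, 127 mm above the bench. The crank turns about this axis, always at the same height, without end stops
- crank_grip: upright round black grip of the crank, 18 mm across, 60 mm tall, standing on the crank's arm 45 mm from the crank axis; origin at the centre of its lower end, 127 mm above the bench. It spins freely on its own pin, so the fingers can keep their direction while it is led round the circle; 1 to 2 N turns it
- spindle_top (a point): centre of the top of the steel spindle (cap 16 mm across) standing out of the middle of the crank's hub, 12 mm above the hub when joint spindle is 0. It turns with the crank but slides up and down through the hub, sinking by its own weight (250 g). At the start its tooth rides on top of the first thread; where the thread begins is not known beforehand
- spindle (a joint): height of the spindle (m, up positive); right-hand thread, 8 mm a turn. Starts at +0.003 to +0.007; wound backward 1.1 to 3.8 rad it climbs to +0.008, then drops within 0.3 s to about 0 (the thread drop). Forward from there it goes in under the thread, down 8 mm a turn: about -0.008 after one turn. 1.5 mm play; lowest stop -0.0125
- eyepiece: bystander: loose black eyepiece standing on the bench, 32 mm across, 50 mm tall; origin under its centre
- jar: bystander: small amber jar, 50 mm across, 60 mm tall; origin under its centre
- driver: bystander: screwdriver with a wooden handle, 160 mm long, lying on the bench
Things that resemble listed ones, but are neither listed nor needed, are in the scene too. What is shaped like the part that bears tip but blue or yellow is not meant.

How it is judged:
On the way, in this order (a step that is already met when the one before it is completed fails the run):
1. the carriage's mark is under the objective tip, the knob let go (horizontal distance between mark and tip below 0.004 m and contact force between the fingers and stage below 0.2 N), for 0.2 s.
2. the screw has been wound backward up to the end of the first thread (value of joint spindle above 0.007 m), for 0.02 s.
3. the spindle has dropped off the thread's start (value of joint spindle below 0.002 m), for 0.1 s.
At the end, for the whole second after the job is handed in: the mark lies within 4 mm (seen from above) of the objective tip; the spindle is screwed in one turn (reads -0.006 to -0.0103, that is about a quarter turn either way); the fingers grip the crank grip with more than 3 N and it stands still (horizontal distance between mark and tip below 0.004 m and value of joint spindle between -0.0103 and -0.006 m and contact force between the fingers and crank_grip above 3 N and linear speed of crank_grip below 0.01 m/s); the arm keeps its last pose, push and grip.
It fails at once if a bystander was moved by more than 20 mm (distance of any of eyepiece, jar, driver from where it was at the start of the episode above 0.02 m).
It also fails if it takes over 61 s, if anything falls off the work surface, if the arm or the gripper's body presses on something with over 40 N, if the wrist force passes 120 N, or if a joint passes its speed limit or range.

## Working session

There is one attempt and no reset: what is moved stays moved. The work goes in short steps, each a Python script; the robot and the scene stay as the last script left them, time stands still between calls to the robot, and variables do not carry over. Pictures are saved under pics/ and viewed, at most 10 in all, crops included, and the job is handed in when it is done.

```bash
mkdir -p pics; cat > h.py <<'E'
import numpy as np, cv2, os
from rig import *
def snap(n, save=None):
    s=snapshot(n)
    if save: cv2.imwrite('pics/'+save,s['frame'])
    return s
def RT(s):
    R,_=cv2.Rodrigues(np.array(s['rvec'],float)); return R,np.array(s['tvec'],float).ravel()
def ray(s,uv):
    R,t=RT(s); d=np.linalg.inv(s['mtx'])@np.array([uv[0],uv[1],1.0]); return -R.T@t, R.T@d
def atz(s,uv,z):
    o,d=ray(s,uv); return o+d*(z-o[2])/d[2]
def deproj(s,uv):
    u,v=int(round(uv[0])),int(round(uv[1])); p=s['range_z'][max(v-2,0):v+3,max(u-2,0):u+3]; p=p[p>0]
    if p.size==0: return None
    o,d=ray(s,uv); return o+d*np.median(p)
def proj(s,P):
    return cv2.projectPoints(np.array(P,float).reshape(-1,3),np.array(s['rvec'],float),np.array(s['tvec'],float),s['mtx'],None)[0].reshape(-1,2)
def cloud(s):
    R,t=RT(s); v,u=np.mgrid[0:480,0:640]; z=s['range_z']; p=np.stack([u,v,np.ones_like(u)],-1)@np.linalg.inv(s['mtx']).T*z[...,None]
    return (p-t)@R
E
python3 - <<'E'
from h import *
np.set_printoptions(precision=4,suppress=True)
for c in ['scene','side','wrist']:
    s=snap(c,c+'0.png'); print(c,'cam',ray(s,(320,240))[0])
    for l in ['stage','carriage_knob','mark','tip','crank_axis','crank_grip','spindle_top','eyepiece','jar','driver']:
        for r in search_frame(l,c)[:3]:
            print(l,np.round(r['uv'],1),round(r['p'],2),deproj(s,r['uv']))
print(get_t(),get_orientation())
E
```

```text
scene cam [1.2073 0.6347 0.777 ]
stage [290.  287.2] 0.62 [0.6129 0.0522 0.0729]
carriage_knob [252.4 269.7] 0.86 [ 0.5787 -0.1161  0.0221]
mark [255.7 273.3] 0.65 [ 0.5838 -0.0985  0.0218]
tip [296.9 190. ] 0.95 [ 0.1419 -0.3443 -0.0016]
tip [186.  280.4] 0.87 [ 0.7296 -0.1962  0.0426]
tip [408.  250.3] 0.58 [ 0.2208  0.148  -0.0012]
crank_axis [291.8 284.6] 0.96 [0.6048 0.0507 0.0747]
crank_grip [295.8 242.2] 0.69 [0.5533 0.0225 0.1561]
crank_grip [290.8 288.4] 0.59 [0.6143 0.0559 0.0721]
spindle_top [311. 255.] 0.37 [0.5427 0.0595 0.1292]
eyepiece [423.1 304.4] 0.69 [0.4468 0.3128 0.0474]
jar [447.4 348.9] 0.82 [0.5446 0.4196 0.0571]
driver [196.3 213. ] 0.37 [ 0.4848 -0.4688  0.0219]
side cam [ 0.1608 -1.0302  1.1351]
carriage_knob [386.3 278. ] 0.95 [ 0.5674 -0.1324  0.0204]
mark [382.8 278.8] 0.81 [ 0.5573 -0.1341  0.0217]
tip [447.6 268.6] 0.89 [ 0.7471 -0.1196 -0.0016]
tip [291.4 304.6] 0.57 [ 0.314  -0.1457 -0.0015]
tip [270.1 188.4] 0.56 [ 0.3391  0.3127 -0.0011]
crank_axis [376.7 260.3] 0.82 [ 0.5614 -0.0688  0.0219]
crank_grip [365.  204.5] 0.71 [0.5436 0.0114 0.1547]
jar [322.2 155.6] 0.73 [0.5237 0.3932 0.0362]
driver [394.5 403.2] 0.7 [ 0.4722 -0.4746  0.0246]
wrist cam [0.6755 0.0763 0.3834]
stage [196.9 173.2] 0.69 [0.583  0.0398 0.0732]
carriage_knob [213.3 269.8] 0.8 [ 0.575  -0.0557  0.0207]
mark [214.2 269. ] 0.87 [ 0.5759 -0.055   0.0205]
tip [ 5.5 32.3] 0.81 [0.4131 0.148  0.004 ]
tip [355.8 399.4] 0.58 [ 0.7102 -0.1897  0.0308]
crank_axis [199.  172.6] 0.62 [0.5845 0.0402 0.0729]
crank_grip [101.8 236.1] 0.85 [0.5603 0.0189 0.174 ]
spindle_top [117.6 151.6] 0.96 [0.56   0.0603 0.1436]
jar [118.4 152.6] 0.3 [0.5604 0.0597 0.1437]
1.65 [0.     0.7071 0.7071 0.    ]
```

View pics/scene0.png

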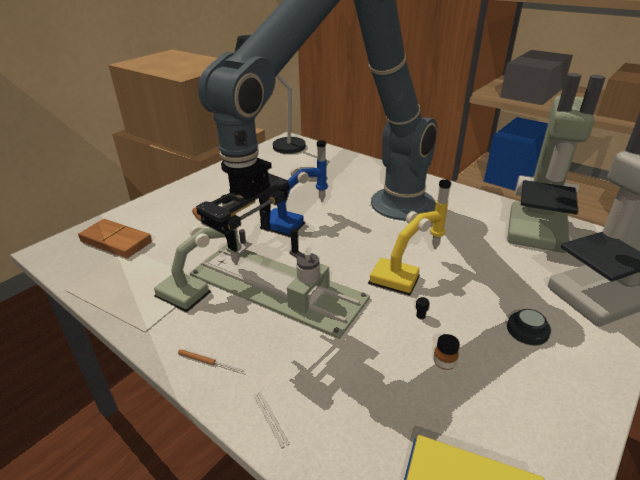

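View pics/side0.png

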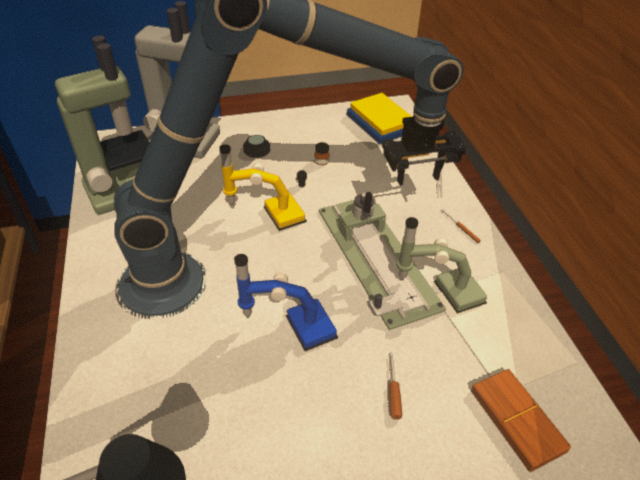

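View pics/wrist0.png

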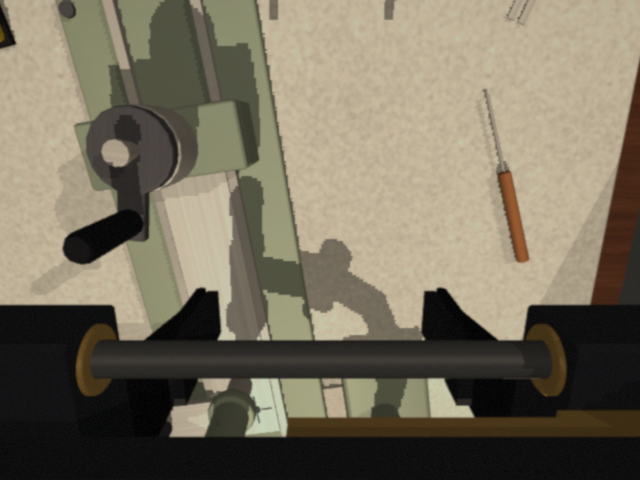

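```bash
python3 - <<'E'
from h import *
np.set_printoptions(precision=4,suppress=True)
s=snap('side')
im=s['frame'][180:340,310:500]
cv2.imwrite('pics/side_crop.png',cv2.resize(im,None,fx=3.5,fy=3.5,interpolation=cv2.INTER_CUBIC))
P=cloud(s)
hsv=cv2.cvtColor(s['frame'],cv2.COLOR_BGR2HSV)
# stage plate points
m=(P[...,2]>0.007)&(P[...,2]<0.0145)&(P[...,0]>0.4)&(P[...,0]<0.8)&(abs(P[...,1])<0.35)
n,l,st,c=cv2.connectedComponentsWithStats(cv2.morphologyEx(m.astype(np.uint8),cv2.MORPH_CLOSE,np.ones((5,5))))
k=1+np.argmax(st[1:,4]); q=P[(l==k)&m]
r=cv2.minAreaRect(q[:,:2].astype(np.float32)*1000); print('stage rect',r,len(q))
# mark, knob
for uv in [(411,297),(378,297),(404,268),(410,222)]: print(uv,deproj(s,uv))
print('mark z',atz(s,(411,297),.022))
k=(P[...,2]>0.045)&(P[...,2]<0.08)&(P[...,0]>0.45)&(P[...,0]<0.62)&(P[...,1]<-0.08)&(P[...,1]>-.3)
print('knob pts',k.sum(),P[k].mean(0), P[k].max(0),P[k].min(0))
E
```

```text
stage rect ((523.390869140625, 0.5620269775390625), (110.61878967285156, 372.7553405761719), 3.2318992614746094) 1384
(411, 297) [ 0.6084 -0.2059  0.0201]
(378, 297) [ 0.5113 -0.2245  0.0692]
(404, 268) [ 0.5927 -0.1718  0.0956]
(410, 222) [ 0.5947 -0.1584  0.2386]
mark z [ 0.6076 -0.2073  0.022 ]
knob pts 137 [ 0.5464 -0.1998  0.0626] [ 0.6083 -0.1532  0.0792] [ 0.5025 -0.2329  0.045 ]
```

View pics/side_crop.png

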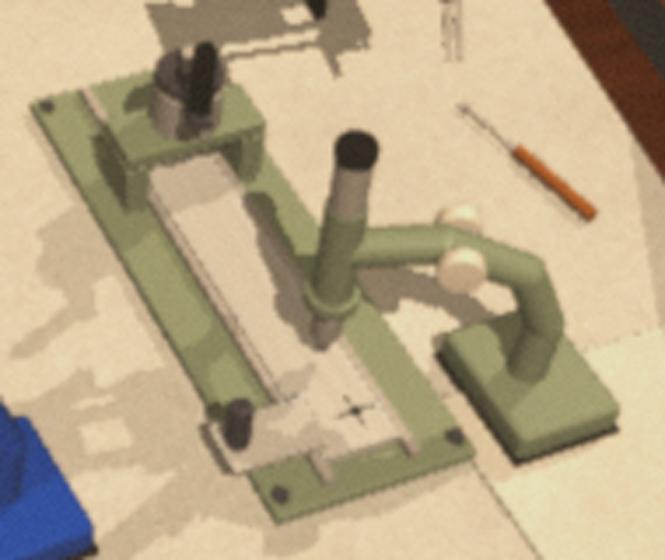

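The crop shows the knob top at side pixel (378,296) and the mark cross at (412,297). The green microscope's objective tip is at (402,279). There are three candidates for the tip: green (402,279), blue (245,303) and yellow (229,188). Green is the one meant: it stands over the stage, and the task excludes blue and yellow. The crank sits on the bridge at (364,208). Next I compute the geometry.

```bash
python3 - <<'E'
from h import *
np.set_printoptions(precision=4,suppress=True)
s=snap('side')
C=lambda u,v:(310+u/3.5-.36,180+v/3.5-.36)
h1,h2,h3=[atz(s,C(*p),.012)[:2] for p in [(46,105),(280,494),(455,437)]]
print('holes',h1,h2,h3,'yaw long',np.arctan2(-(h1-h2)[0],(h1-h2)[1]),'yaw short',np.arctan2((h3-h2)[1],(h3-h2)[0]), 'ctr',(h1+h3)/2,np.linalg.norm(h1-h2),np.linalg.norm(h3-h2))
mk=atz(s,C(356,411),.022); kt=atz(s,C(238,405),.070); kn=deproj(s,C(238,405))
print('mark',mk,'knob',kt,kn,'yaw',np.arctan2(*(mk-kt)[[1,0]]),np.linalg.norm((mk-kt)[:2]))
print('tip',atz(s,C(322,345),.034),'tubetop',atz(s,C(355,150),.239))
sp=atz(s,C(176,68),.142);print('spindle?',sp)
P=cloud(s); 
def blob(P,lo,hi):
    k=np.all((P>lo)&(P<hi),-1); q=P[k]; return k.sum(), (cv2.minEnclosingCircle(q[:,:2].astype(np.float32)*1000) if len(q)>3 else None), q.mean(0) if len(q) else None
print('tubetop pts',blob(P,[.55,-.22,.234],[.65,-.1,.244]))
w=snap('wrist'); W=cloud(w)
for nm,Q in (('side',P),('wrist',W)):
  print(nm,'grip top',blob(Q,[.48,-.05,.18],[.62,.12,.192]))
  print(nm,'cap',blob(Q,[.48,0,.136],[.62,.12,.150]))
  print(nm,'hub',blob(Q,[.48,0,.122],[.62,.12,.130]))
  print(nm,'boss',blob(Q,[.48,0,.111],[.62,.12,.118]))
r=[x for x in search_frame('spindle_top','wrist')]; print([ (x['p'],atz(w,x['uv'],.144)) for x in r])
E
```

```text
holes [0.4714 0.1683] [ 0.5352 -0.2582] [ 0.6734 -0.2386] yaw long 0.14855746643752077 yaw short 0.14086942094154775 ctr [ 0.5724 -0.0352] 0.4312089329415165 0.1396106523432246
mark [ 0.6084 -0.2077  0.022 ] knob [ 0.5117 -0.2201  0.07  ] [ 0.5118 -0.2198  0.0696] yaw 0.12735311381701608 0.09751737370208999
tip [ 0.6006 -0.1528  0.034 ] tubetop [ 0.5963 -0.161   0.239 ]
spindle? [0.5416 0.0486 0.142 ]
tubetop pts (np.int64(105), ((597.9599609375, -158.125732421875), 15.91736125946045), array([ 0.5977, -0.1591,  0.2387]))
side grip top (np.int64(35), ((549.999755859375, 12.988945960998535), 10.794831275939941), array([0.5501, 0.0128, 0.1853]))
side cap (np.int64(46), ((553.4932861328125, 36.52025604248047), 32.19409942626953), array([0.5506, 0.0292, 0.1432]))
side hub (np.int64(135), ((552.0559692382812, 43.926639556884766), 43.43587112426758), array([0.5483, 0.0479, 0.1263]))
side boss (np.int64(36), ((547.3370971679688, 39.71202087402344), 34.28487014770508), array([0.5477, 0.0414, 0.1143]))
wrist grip top (np.int64(993), ((553.34375, 15.278665542602539), 8.985601425170898), array([0.5546, 0.0159, 0.1847]))
wrist cap (np.int64(1033), ((558.0003662109375, 36.96087646484375), 30.273508071899414), array([0.5591, 0.0458, 0.1431]))
wrist hub (np.int64(6234), ((556.646484375, 43.86911392211914), 42.54405975341797), array([0.5597, 0.0556, 0.1256]))
wrist boss (np.int64(504), ((558.6285400390625, 44.274837493896484), 42.96760940551758), array([0.5777, 0.0607, 0.1138]))
[(0.9, array([0.5606, 0.0606, 0.144 ]))]
```

```bash
cat >> h.py <<'E'
YAW=0.145; XS=np.array([np.cos(YAW),np.sin(YAW),0]); YS=np.array([-np.sin(YAW),np.cos(YAW),0]); Z=np.array([0,0,1.])
from scipy.spatial.transform import Rotation as Ro
def quat(zt,xt):
    zt=np.array(zt)/np.linalg.norm(zt); xt=xt-zt*(zt@xt); xt=xt/np.linalg.norm(xt)
    q=Ro.from_matrix(np.stack([xt,np.cross(zt,xt),zt],1)).as_quat(); return q[[3,0,1,2]], xt, zt
E
python3 - <<'E'
from h import *
np.set_printoptions(precision=3,suppress=True)
w=snap('wrist'); R,t=RT(w); cam=-R.T@t; print(w['mtx'][0,0],'axes x,y,z world',R, cam)
tip=np.array([.599,-.156,.03])
j0=np.array(get_joints())
for az in (-60,-30,0,30,60,90,120):
  for tilt in (30,40,50):
    for D in (.3,.36):
      for roll in (0,90,180,270):
        a,b=np.radians(az),np.radians(tilt)
        d=np.sin(b)*(np.cos(a)*XS-np.sin(a)*YS)-np.cos(b)*Z
        up=Z-d*(d@Z); up/=np.linalg.norm(up); side=np.cross(d,up); c=np.radians(roll)
        q,xt,zt=quat(d,np.cos(c)*up+np.sin(c)*side)
        p=tip-(D-.16)*d-.076*xt
        j=inverse_kinematics(p,q)
        if j is not None and p[2]>.15: print(az,tilt,D,roll,p,np.abs(np.array(j)-j0).max())
E
```

```text
413.29946160055414 axes x,y,z world [[ 1.    -0.    -0.001]
 [-0.    -0.959  0.284]
 [-0.001 -0.284 -0.959]] [0.676 0.076 0.383]
-60 30 0.3 90 [ 0.503 -0.193  0.151] 0.8165354125868606
-60 30 0.3 180 [ 0.597 -0.16   0.189] 2.3234443482514875
-60 30 0.3 270 [ 0.644 -0.249  0.151] 1.8783237469257152
-60 30 0.36 0 [ 0.538 -0.31   0.165] 0.7720349837258101
-60 30 0.36 90 [ 0.491 -0.221  0.203] 0.8518874561459712
-60 30 0.36 180 [ 0.586 -0.188  0.241] 2.2955633347040214
-60 30 0.36 270 [ 0.633 -0.277  0.203] 1.9027661054341944
-60 40 0.3 180 [ 0.587 -0.186  0.186] 2.292418152305672
-60 40 0.36 90 [ 0.481 -0.247  0.183] 0.7973389896418429
-60 40 0.36 180 [ 0.573 -0.221  0.232] 2.270807381226333
-60 40 0.36 270 [ 0.622 -0.304  0.183] 2.0352446103185855
-60 50 0.3 180 [ 0.577 -0.21   0.178] 2.206361580667004
-60 50 0.36 90 [ 0.472 -0.27   0.159] 0.8829010421713178
-60 50 0.36 180 [ 0.56  -0.253  0.217] 2.183445999684034
-60 50 0.36 270 [ 0.613 -0.326  0.159] 2.124403456572316
-30 30 0.3 90 [ 0.497 -0.14   0.151] 1.1923677133019428
-30 30 0.3 180 [ 0.596 -0.159  0.189] 2.431587965466206
-30 3
[... 3604 characters left out ...]
1002701394932153
120 30 0.36 0 [ 0.66  -0.002  0.165] 2.2208479621340835
120 30 0.36 90 [ 0.707 -0.091  0.203] 0.9528340047705777
120 30 0.36 180 [ 0.612 -0.124  0.241] 0.4822821712980158
120 30 0.36 270 [ 0.565 -0.035  0.203] 2.1120849206532726
120 40 0.3 180 [ 0.611 -0.126  0.186] 0.5969165007700995
120 40 0.36 90 [ 0.717 -0.065  0.183] 0.8662774795057929
120 40 0.36 180 [ 0.625 -0.091  0.232] 0.5824611527592284
120 40 0.36 270 [ 0.576 -0.008  0.183] 2.199341028711979
120 50 0.3 180 [ 0.621 -0.102  0.178] 0.6717760481679547
120 50 0.36 90 [ 0.726 -0.042  0.159] 0.8125010132202221
120 50 0.36 180 [ 0.638 -0.059  0.217] 0.6547332709863785
120 50 0.36 270 [0.585 0.014 0.159] 2.251405350560297
```

```bash
python3 - <<'E'
from h import *
np.set_printoptions(precision=4,suppress=True)
tip=np.array([.599,-.156,.03])
a,b=np.radians(30),np.radians(40)
d=np.sin(b)*(np.cos(a)*XS-np.sin(a)*YS)-np.cos(b)*Z
q,xt,zt=quat(d,-Z)
p=tip-.20*d-.076*xt
try:
    pp=p-.13*d+np.array([0,0,.03]); move_l([.62,0,.36],vel=.3); 
    move_pose(pp,q); move_l(p,vel=.2)
except Unreachable as e: print('unr',e)
print(get_eef_pos(),p,get_t())
w=snap('wrist','w1.png'); s=snap('scene','sc1.png')
for c,i in (('wrist',w),('scene',s)):
  for l in ('tip','mark','carriage_knob','spindle_top','crank_grip'): print(c,l,[(np.round(r['uv'],1),round(r['p'],2)) for r in search_frame(l,c)[:2]])
cv2.imwrite('pics/w1b.png',np.hstack([w['frame'],cv2.resize(s['frame'][150:350,130:380],(600,480))])[:, :1240][:, ::1])
E
```

```text
[ 0.5345 -0.1299  0.2319] [ 0.5336 -0.13    0.2321] 4.3667
wrist tip [(array([323. , 228.1]), 0.69)]
wrist mark [(array([365.6,  69.9]), 0.75)]
wrist carriage_knob [(array([366.3,  70.5]), 0.92)]
wrist spindle_top []
wrist crank_grip []
scene tip [(array([185.7, 259.3]), 0.66), (array([408.2, 247.2]), 0.61)]
scene mark [(array([259., 271.]), 0.71)]
scene carriage_knob [(array([249.9, 266.9]), 0.76), (array([449.4, 350.2]), 0.63)]
scene spindle_top [(array([309.5, 255. ]), 0.58)]
scene crank_grip [(array([294.2, 239.3]), 0.46)]
```

View pics/w1.png

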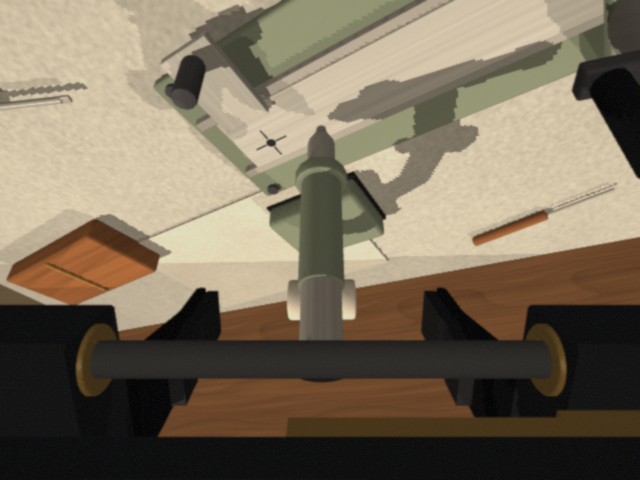

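```bash
python3 - <<'E'
from h import *
np.set_printoptions(precision=4,suppress=True)
w=snap('wrist'); 
mk=atz(w,(270.7,142),.022); t=atz(w,(320,130),.034); kt=atz(w,(191,67),.070)
print('mark',mk,'tip',t,'knobtop',kt, deproj(w,(271,148)), deproj(w,(191,67)))
print('stage diff',(t-mk)@XS,(t-mk)@YS,'knob->mark',(mk-kt)@XS,(mk-kt)@YS)
# fit yaw from carriage line etc: tube depth points
W=cloud(w); 
k=(W[...,2]>.06)&(W[...,2]<.2)&(abs(W[...,0]-.6)<.04)&(abs(W[...,1]+.155)<.04)
print('tube mean',W[k].mean(0), (W[k].mean(0)-mk)@XS,(W[k].mean(0)-mk)@YS)
g=cv2.cvtColor(w['frame'],cv2.COLOR_BGR2GRAY); cv2.imwrite('pics/w1c.png',cv2.resize(w['frame'][40:190,150:350],None,fx=4,fy=4,interpolation=cv2.INTER_CUBIC))
E
```

```text
mark [ 0.6063 -0.2091  0.022 ] tip [ 0.6002 -0.1588  0.034 ] knobtop [ 0.4948 -0.2033  0.07  ] [ 0.614  -0.2129  0.0205] [ 0.5073 -0.2181  0.0439]
stage diff 0.001273388797005187 0.050672700759629215 knob->mark 0.1094838021333488 -0.021805154997288807
tube mean [ 0.5897 -0.1536  0.1404] -0.008348855243831964 0.05731237401130496
```

View pics/w1c.png

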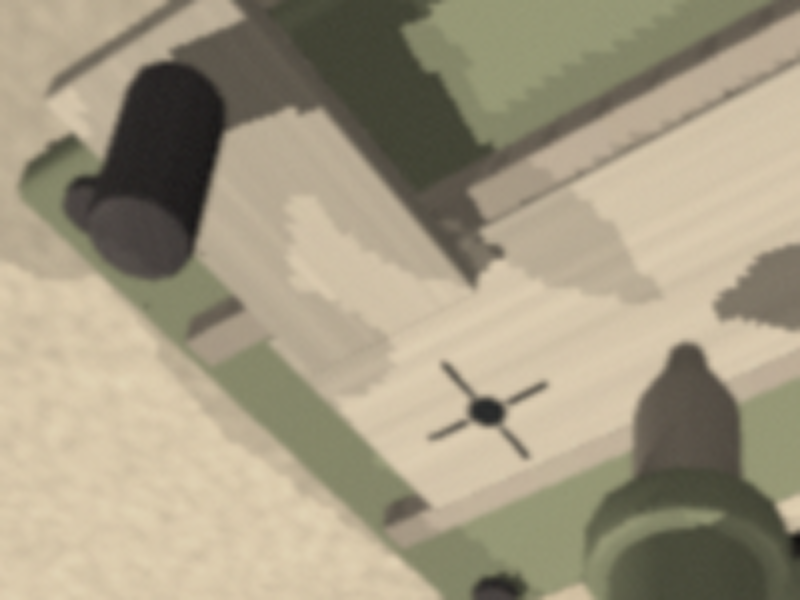

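```bash
python3 - <<'E'
from h import *
np.set_printoptions(precision=4,suppress=True)
w=snap('wrist'); C=lambda u,v:(150+u/4-.375,40+v/4-.375)
mk=atz(w,C(487,411),.022); t=atz(w,C(688,355),.034); kt=atz(w,C(142,238),.070)
print('mark',mk,'tip',t,'knobtop',kt, deproj(w,C(142,238)))
print('stage diff',(t-mk)@XS,(t-mk)@YS,'knob->mark',(mk-kt)@XS,(mk-kt)@YS,'yaw',np.arctan2((mk-kt)[1],(mk-kt)[0]))
# plan check
q,xt,zt=quat(-Z,-XS)
k=(mk-.095*XS); print('knob est',k)
for z in (.2,.036): print(inverse_kinematics([k[0],k[1],z],q), inverse_kinematics([(k+.052*YS)[0],(k+.052*YS)[1],z],q))
print(get_joints())
E
```

```text
mark [ 0.6068 -0.2087  0.022 ] tip [ 0.599  -0.1569  0.034 ] knobtop [ 0.513  -0.2215  0.07  ] [ 0.5138 -0.2224  0.0686]
stage diff -0.00021254125228335665 0.052434202418212075 knob->mark 0.09466029630290321 -0.0008765354375830838 yaw 0.13574046437014628
knob est [ 0.5128 -0.2224  0.022 ]
[ 0.3149  0.3009  0.0234  1.841  -0.0082  0.9997  2.0575] [ 0.2539  0.2612 -0.0081  1.896   0.0025  0.9844  1.9605]
[ 0.4421  0.5189 -0.1404  1.9643  0.1126  0.6657  1.9471] [ 0.3518  0.4878 -0.1329  2.024   0.1047  0.636   1.8657]
[ 0.0731  0.0131 -0.0352  2.3096  0.9759  0.2628  0.3463]
```

```bash
cat >> h.py <<'E'
LOOKTIP=np.array([.599,-.156,.03]); _a,_b=np.radians(30),np.radians(40)
LD=np.sin(_b)*(np.cos(_a)*XS-np.sin(_a)*YS)-np.cos(_b)*Z
LQ,LX,_=quat(LD,-Z); LP=LOOKTIP-.20*LD-.076*LX
QD,_,_=quat(-Z,-XS)
E
python3 - <<'E'
from h import *
np.set_printoptions(precision=4,suppress=True)
k=np.array([.5126,-.2222,0]); 
P=cloud(snap('side')); r=(P-k); a,b=r@XS,r@YS
m=(a>-.12)&(a<.06)&(b>-.12)&(b<.15)&(P[...,2]>.05)&(P[...,2]<.3)
print('near',m.sum(), np.c_[a[m],b[m],P[m][:,2]][::12])
move_l(LP-.13*LD+[0,0,.03],vel=.25)
move_pose([k[0],k[1],.27],QD)
grip(0.6)
print(move_l([k[0],k[1],.036],vel=.15,max_force=15), get_eef_pos(),get_force())
snap('side','side1.png'); print(get_t())
E
```

```text
near 648 [[ 0.0249  0.1487  0.2987]
 [ 0.0189  0.1495  0.2817]
 [ 0.0394  0.1427  0.2748]
 [ 0.0282  0.136   0.2775]
 [ 0.0408  0.1389  0.2682]
 [ 0.0316  0.1406  0.2635]
 [ 0.0384  0.138   0.2604]
 [ 0.0427  0.1309  0.2617]
 [ 0.0494  0.1326  0.2552]
 [ 0.0512  0.1305  0.2532]
 [ 0.0512  0.1301  0.2504]
 [ 0.0511  0.1294  0.2478]
 [ 0.05    0.1225  0.2507]
 [ 0.0568  0.1241  0.2441]
 [ 0.0442  0.1342  0.2333]
 [ 0.0514  0.1273  0.2336]
 [-0.0889  0.0749  0.2964]
 [-0.0927  0.0605  0.2984]
 [-0.0548  0.0401  0.2976]
 [-0.0968  0.0561  0.2948]
 [-0.0698  0.0432  0.2971]
 [-0.0462  0.0331  0.298 ]
 [-0.0977  0.054   0.294 ]
 [-0.0756  0.0408  0.2982]
 [-0.0494  0.0357  0.2938]
 [-0.0119  0.0502  0.2681]
 [-0.0813  0.0482  0.2906]
 [-0.0564  0.0405  0.2889]
 [-0.0197  0.0537  0.2646]
 [-0.0912  0.0522  0.2875]
 [-0.0648  0.0474  0.2826]
 [-0.0286  0.0554  0.263 ]
 [-0.0036  0.046   0.2628]
 [-0.0735  0.0489  0.2813]
 [-0.0498  0.0384  0.2826]
 [-0.0034  0.0458  0.2599]
 [-0.0719  0.0469  0.2795]
 [-0.0196  0.0525  0.2563]
 [ 0.0084  0.048   0.2507]
 [-0.062   0.0377  0.2814]
 [-0.0002  0.0459  0.2525]
 [-0.0661  0.0435  0.2745]
 [ 0.0015  0.044   0.2505]
 [-0.0118  0.0515  0.2452]
 [ 0.0158  0.0459  0.2406]
 [ 0.0048  0.0442  0.2429]
 [ 0.0035  0.0416  0.2425]
 [ 0.0093  0.0421  0.2369]
 [ 0.002   0.0419  0.2334]
 [ 0.0061  0.0026  0.0679]
 [-0.0007 -0.0005  0.067 ]
 [-0.0071 -0.003   0.0651]
 [-0.0005 -0.0108  0.0674]
 [-0.0055 -0.0068  0.0574]]
False [ 0.5132 -0.2225  0.0367] [ 0.7804  0.9831 -0.5095]
10.075
```

```bash
python3 - <<'E'
from h import *
np.set_printoptions(precision=4,suppress=True)
k=np.array([.5126,-.2222,0])
grip(0,12); print('w',get_gripper_width()*87,get_finger_force(),get_eef_pos(),get_t())
g=k+.0524*YS
print(move_l([g[0],g[1],.036],vel=.06), get_eef_pos(), get_force())
e=np.array(get_eef_pos())-k; print('moved',e@YS)
grip(0.6); print(get_force())
move_l([g[0],g[1],.27],vel=.25)
move_pose(LP-.13*LD+[0,0,.03],LQ); move_l(LP,vel=.2)
w=snap('wrist'); cv2.imwrite('pics/w2c.png',cv2.resize(w['frame'][40:190,200:400],None,fx=4,fy=4,interpolation=cv2.INTER_CUBIC)); print(get_t())
s=snap('side','side2.png')
E
```

```text
w 17.69962717034222 11.999993578065187 [ 0.5126 -0.2221  0.036 ] 10.7583
False [ 0.5047 -0.1692  0.0359] [-0.942   1.1997  2.9576]
moved 0.0535795180012645
[0.0065 0.0398 0.5815]
16.0583
```

View pics/w2c.png

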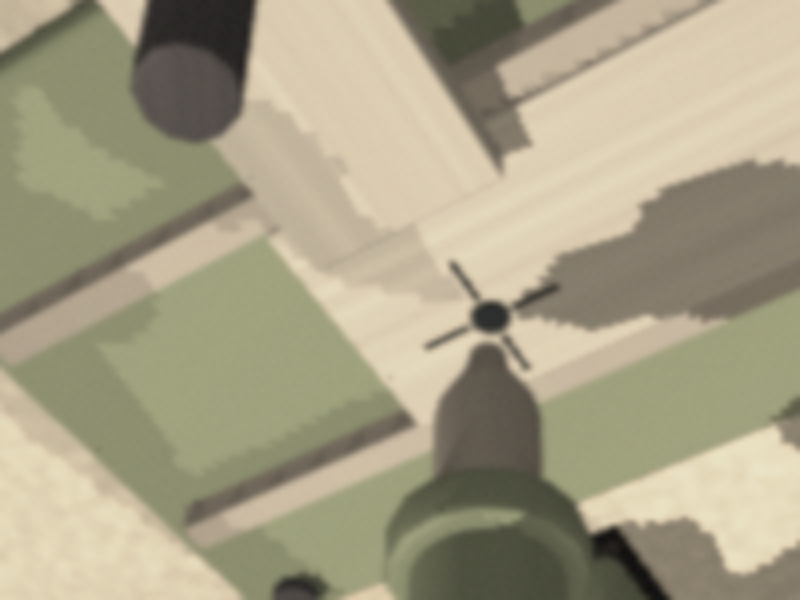

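The crop shows the mark's dot at crop (491,316) and the green tip's end at about (488,350), so the dot appears just in front of the tip, as the 12 mm height gap would give. I compute the offset.

```bash
python3 - <<'E'
from h import *
np.set_printoptions(precision=4,suppress=True)
w=snap('wrist'); C=lambda u,v:(200+u/4-.375,40+v/4-.375)
mk=atz(w,C(491,316),.022)
for v in (350,355,360):
  t=atz(w,C(488,v),.034); print(v,'mark',mk,'tip',t,'d',(t-mk)@XS,(t-mk)@YS)
W=cloud(w); 
# refine tube axis: column extent of objective shank in image rows
h=atz(w,C(488,400),.05);print(h)
s=snap('side'); P=cloud(s)
for r in search_frame('crank_grip','side'): print('side',r['p'],r['uv'],deproj(s,r['uv']))
m=(P[...,2]>.175)&(P[...,2]<.195)&(abs(P[...,0]-.555)<.07)&(abs(P[...,1]-.06)<.07)
print(m.sum(),P[m].mean(0),get_t())
E
```

```text
350 mark [ 0.6004 -0.1563  0.022 ] tip [ 0.5991 -0.1565  0.034 ] d -0.0013072030919776395 -7.671548327545697e-06
355 mark [ 0.6004 -0.1563  0.022 ] tip [ 0.6003 -0.157   0.034 ] d -0.0001580668586413653 -0.0006685006394392609
360 mark [ 0.6004 -0.1563  0.022 ] tip [ 0.6016 -0.1575  0.034 ] d 0.0009984695105063174 -0.001333585296497362
[ 0.5983 -0.1562  0.05  ]
side 0.3 [300.3, 178.4] [0.4302 0.2904 0.0403]
0 [nan nan nan] 16.2583<stdin>:13: RuntimeWarning: Mean of empty slice.
  ret = um.true_divide(
```

```bash
python3 - <<'E'
from h import *
np.set_printoptions(precision=4,suppress=True)
ax=np.array([.559,.062,0])
for phi in (150,165,180,195):
  f=np.radians(phi); q,_,_=quat(-Z,np.array([np.cos(f),np.sin(f),0]))
  J=[inverse_kinematics(ax+.045*np.array([np.cos(a),np.sin(a),0])+[0,0,.15],q) for a in np.radians(np.arange(-180,180,30))]
  print(phi,[None if j is None else round(j[6],2) for j in J], [None if j is None else round(j[5],2) for j in J])
move_l(LP-.13*LD+[0,0,.03],vel=.25)
move_pose([.535,.06,.31],QD)
w=snap('wrist'); s=snap('scene','sc3.png')
W=cloud(w)
cv2.imwrite('pics/w3.png',w['frame'])
for l in ('spindle_top','crank_grip','crank_axis'): print(l,[(np.round(r['uv'],1),round(r['p'],2),deproj(w,r['uv'])) for r in search_frame(l,'wrist')[:2]])
def sl(lo,hi,c=ax,r=.03):
    k=(W[...,2]>lo)&(W[...,2]<hi)&(np.hypot(W[...,0]-c[0],W[...,1]-c[1])<r); return W[k]
h=sl(.12,.132,r=.07); print('hub z',np.median(h[:,2]),len(h))
c=sl(.136,.155,r=.016); print('cap',len(c),np.median(c,0),cv2.minEnclosingCircle(c[:,:2].astype(np.float32)*1000))
g=sl(.178,.195,ax,.07); print('grip',len(g),np.median(g,0),cv2.minEnclosingCircle(g[:,:2].astype(np.float32)*1000)); print(get_t(),get_joints())
E
```

```text
150 [np.float64(0.87), np.float64(0.92), np.float64(0.97), np.float64(0.99), np.float64(0.99), np.float64(0.96), np.float64(0.91), np.float64(0.86), np.float64(0.82), np.float64(0.79), np.float64(0.79), np.float64(0.82)] [np.float64(0.86), np.float64(0.86), np.float64(0.88), np.float64(0.89), np.float64(0.91), np.float64(0.93), np.float64(0.93), np.float64(0.93), np.float64(0.92), np.float64(0.9), np.float64(0.88), np.float64(0.87)]
165 [np.float64(1.13), np.float64(1.19), np.float64(1.24), np.float64(1.26), np.float64(1.25), np.float64(1.22), np.float64(1.18), np.float64(1.13), np.float64(1.08), np.float64(1.06), np.float64(1.06), np.float64(1.08)] [np.float64(0.86), np.float64(0.86), np.float64(0.88), np.float64(0.89), np.float64(0.91), np.float64(0.93), np.float64(0.93), np.float64(0.93), np.float64(0.92), np.float64(0.9), np.float64(0.88), np.float64(0.87)]
180 [np.float64(1.4), np.float64(1.46), np.float64(1.51), np.float64(1.53), np.float64(1.52), np.float64(1.49), np.float64(1.45), np.float64(1.4), np.float64(1.35), np.float64(1.33), np.float64(1.33), np.float64(1.35)] [np.flo
[... 517 characters left out ...]
 np.float64(0.93), np.float64(0.93), np.float64(0.93), np.float64(0.92), np.float64(0.9), np.float64(0.88), np.float64(0.87)]
spindle_top [(array([320. , 247.5]), 0.67, array([0.5553, 0.0588, 0.1431]))]
crank_grip [(array([266.5, 242. ]), 0.83, array([0.545 , 0.0184, 0.1825]))]
crank_axis [(array([242.4, 207.6]), 0.59, array([ 0.5585, -0.0278,  0.0205])), (array([267.8, 242.7]), 0.27, array([0.5455, 0.0194, 0.182 ]))]
hub z 0.1254196198519517 3013
cap 293 [0.5574 0.0591 0.1432] ((557.9047241210938, 59.238426208496094), 7.85526704788208)
grip 468 [0.551  0.0152 0.1851] ((552.3085327148438, 14.702371597290039), 8.839988708496094)
18.175 [-0.6037  0.1766  0.4882  1.7636 -0.0886  1.2218  1.6218]
```

View pics/w3.png

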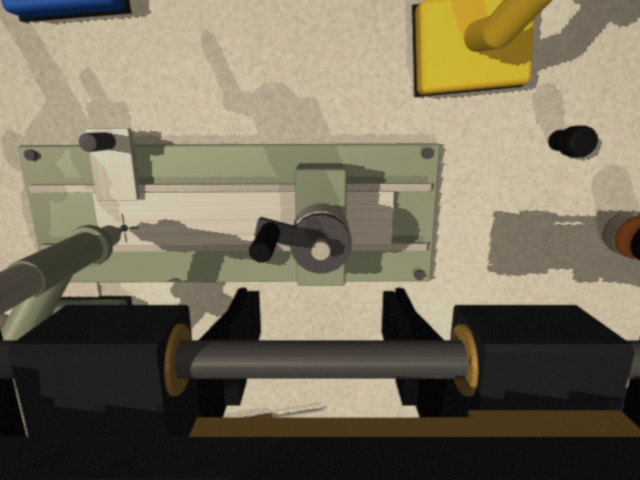

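```bash
cat >> h.py <<'E'
import json
ZT=.150
def cap(c):
    w=snapshot('wrist'); W=cloud(w); r=np.hypot(W[...,0]-c[0],W[...,1]-c[1]); z=W[...,2]
    k=(r<.006)&(z>.115)&(z<.16)&(w['range_z']>0); h=(r>.012)&(r<.022)&(z>.118)&(z<.131)
    return (np.round((np.median(z[k])-np.median(z[h])-.012)*1000,2) if k.sum()>8 and h.sum()>20 else None, int(k.sum()), int(h.sum()))
def wind(st,total,step=8,vel=.05,every=2,stop=None):
    """lead grip round; st = dict(c,ang). total in deg, + = counterclockwise"""
    n=int(round(abs(total)/step)); sg=np.sign(total)
    for i in range(n):
        st['ang']+=sg*step; a=np.radians(st['ang']); r=np.array([np.cos(a),np.sin(a)]); c=np.array(st['c'])
        move_l([*(c+.045*r),ZT],vel=vel)
        F=np.array(get_force()); fr=F[:2]@r; ft=F[:2]@[-r[1],r[0]]
        if abs(fr)>2: st['c']=list(c+np.clip(.00012*fr,-.0008,.0008)*r)
        m=cap(st['c']) if i%every==every-1 else None
        if m or np.linalg.norm(F)>20: print(round(st['ang']),'fr %.1f ft %.1f fz %.1f'%(fr,ft,F[2]),'c',np.round(st['c'],4),m,'fg %.1f'%get_finger_force(),flush=True)
        json.dump(st,open('st.json','w'))
        if np.linalg.norm(F)>35: print('FORCE'); break
        if stop and m and stop(m): print('STOP'); break
E
python3 - <<'E'
from h import *
np.set_printoptions(precision=4,suppress=True)
grip(.45)
g=np.array([.5526,.0150])
st=dict(c=[.5586,.0596],ang=float(np.degrees(np.arctan2(.0150-.0596,.5526-.5586))))
print(move_l([*g,.23],QD,vel=.2)); f0=np.array(get_force())
print(move_l([*g,ZT],vel=.1,max_force=10),f0,get_force())
grip(0,8); print('w',get_gripper_width()*87,get_finger_force(),get_force(),get_eef_pos(),cap(st['c']))
wind(st,24,every=1); print(get_t())
E
```

```text
False
False [ 0.4279  0.3583 -0.4803] [-0.8177  0.7015  0.308 ]
w 17.757605323292015 8.000132669694722 [0.0001 3.3506 1.4414] [0.5527 0.0162 0.1503] (None, 5, 1888)
-90 fr -5.6 ft 1.1 fz 1.8 c [0.5586 0.0603] (np.float64(-9.33), 26, 2459) fg 8.0
-82 fr -6.1 ft 1.1 fz 2.9 c [0.5585 0.061 ] (np.float64(6.0), 311, 2916) fg 8.0
-74 fr -4.0 ft 0.8 fz 3.4 c [0.5584 0.0615] (np.float64(6.26), 567, 3509) fg 8.0
21.8583
```

```bash
python3 - <<'E'
from h import *
st=json.load(open('st.json'))
wind(st,200,every=1,stop=lambda m:m[0] is not None and m[1]>100 and m[0]<3.5); print(get_t())
E
```

```text
-66 fr -5.6 ft 0.6 fz 4.3 c [0.5581 0.0621] (np.float64(6.32), 568, 4202) fg 8.0
-58 fr -4.0 ft 1.1 fz 5.4 c [0.5578 0.0625] (np.float64(6.54), 560, 4417) fg 8.0
-50 fr -3.1 ft 0.2 fz 5.6 c [0.5576 0.0628] (np.float64(6.63), 569, 4558) fg 8.0
-42 fr -2.0 ft 0.5 fz 5.0 c [0.5574 0.0629] (np.float64(6.85), 568, 4661) fg 8.0
-34 fr -2.0 ft 0.8 fz 5.8 c [0.5574 0.0629] (np.float64(7.0), 583, 4790) fg 8.0
-26 fr -3.0 ft 0.5 fz 5.8 c [0.5571 0.0631] (np.float64(7.12), 602, 4876) fg 8.0
-18 fr 0.4 ft -0.4 fz 4.7 c [0.5571 0.0631] (np.float64(7.26), 617, 4957) fg 8.0
-10 fr 0.8 ft 0.6 fz 4.7 c [0.5571 0.0631] (np.float64(-0.41), 577, 5088) fg 8.0
STOP
24.4583
```

```bash
python3 - <<'E'
from h import *
st=json.load(open('st.json')); dwell(.4); print(cap(st['c']))
wind(st,-360,every=3); print(get_t())
E
```

```text
(np.float64(-0.34), 579, 5097)
-34 fr 3.1 ft -1.8 fz 5.6 c [0.5581 0.0626] (np.float64(-0.91), 513, 4894) fg 8.0
-58 fr 2.9 ft -0.5 fz 6.8 c [0.5585 0.0621] (np.float64(-1.36), 487, 4564) fg 8.0
-82 fr -0.1 ft -1.2 fz 8.1 c [0.5587 0.0616] (np.float64(-1.9), 288, 2676) fg 8.0
-106 fr 1.3 ft -0.1 fz 9.0 c [0.5587 0.0616] (None, 0, 985) fg 8.0
-130 fr 1.0 ft -0.3 fz 8.4 c [0.5585 0.0614] (None, 0, 15) fg 8.0
-154 fr 1.2 ft -0.4 fz 8.4 c [0.5585 0.0614] (np.float64(-3.37), 74, 682) fg 8.0
-178 fr -0.4 ft -0.8 fz 6.9 c [0.5585 0.0614] (np.float64(-4.21), 293, 960) fg 8.0
-202 fr -0.6 ft -1.4 fz 6.3 c [0.5585 0.0614] (None, 0, 278) fg 8.0
-226 fr -1.2 ft -0.3 fz 6.5 c [0.5585 0.0614] (None, 0, 217) fg 8.0
-250 fr -1.0 ft -0.5 fz 6.0 c [0.5585 0.0614] (None, 1, 1999) fg 8.0
-274 fr -0.9 ft -0.8 fz 6.4 c [0.5585 0.0614] (np.float64(-6.2), 510, 3868) fg 8.0
-298 fr 0.1 ft -1.2 fz 7.2 c [0.5585 0.0614] (np.float64(-6.78), 538, 4728) fg 8.0
-322 fr 0.1 ft -0.3 fz 7.3 c [0.5585 0.0614] (np.float64(-7.32), 560, 4997) fg 8.0
-346 fr 0.1 ft -0.6 fz 5.9 c [0.5585 0.0614] (np.float64(-7.82), 553, 5121) fg 8.0
-370 fr 0.9 ft -1.2 fz 7.5 c [0.5585 0.0614] (np.float64(-8.37), 545, 5085) fg 8.0
38.0333
```

```bash
python3 - <<'E'
from h import *
grip(0,10); dwell(.5); st=json.load(open('st.json'))
print(cap(st['c']),get_finger_force(),get_force(),abs(np.array(get_qd())).max(),get_t())
print(job_done())
E
```

```text
(np.float64(-8.28), 546, 5076) 10.00038606725866 [ 0.67321992 -0.05514059  6.65584504] 0.0015191577612965546 38.8
the job is handed in; nothing more can be done
None
```

I handed the job in at about 39 s of the 61 s allowed. The mark measured within about 1 mm of the tip after I let the knob go (not re-measured since), the spindle dropped off its thread and was wound in one turn to about -8 mm by camera, and the fingers still hold the crank grip with 10 N; I have no verdict back, and I didn't re-measure the bystanders, though the arm was kept clear of them.

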